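Zero the strain viewer's analyser, then set it to the limit marker

TASK

Get the strain viewer ready to check the glass vial that stands on its light table: with the fingertips push the analyser lever by its blue knob back to the zero stop at the left end of the scale, then push it up the scale until its pointer bar stands over the middle of the red limit marker, and take the hand away. Push the knob gently from the side, never pinching it, and leave the red marker, the vial, the bottle and the vial rack as they are.

Things in the scene. Friction and masses are not known exactly. Their poses are not given: they have to be found in the camera images.
- viewer: strain viewer (bench polariscope), fixed: white lamp box 260 x 220 x 60 mm with a round lit table, column at the far side, horizontal round head of 82 mm radius above the table. Origin under the middle of the box; x from the operator's side (front) to the column, y left, z up. Nothing stands higher than the head's white scale plate (199 mm up) but the analyser, the marker and two small rubber-sleeved stop pins
- axis (a point): on the vertical axis of the head (20 mm in front of the body's origin), on the top of the scale plate, 199 mm above the bench; axes as the viewer's. Scale: black ticks every 5 degrees, longest every 30, over 120 degrees at the front; zero is at the left end, 120 degrees counter-clockwise from this x axis, seen from above; 60 points straight to the front, 120 is at the right end
- analyser (a joint): angle of the analyser, rad: 0 at the zero stop (left end), growing counter-clockwise seen from above (lever passes the front from left to right), 2.09 at the right stop. Black ring of 55 mm radius, 13 mm high, with a steel lever bar 4 mm wide over the scale, 6 to 11 mm above it: the pointer. Stiff by friction (1.5 N at the knob), stays where it is left, no spring or detents; the stops are firm
- knob (a point): centre of the blue upright cylindrical knob at the lever's outer end, 14 mm in diameter, 30 mm high (210 to 240 mm above the bench), 95 mm from the axis, so that it stands outside the head's rim; free space on both sides of it, for a closed hand to come down there
- pointer (a point): point on top of the lever bar, in the middle of its width, 74 mm from the axis, 210 mm above the bench
- limit_mark (a point): top of the red limit marker, in the middle of its width, 74 mm from the axis: a flat red clip 10 mm wide on the rim of the scale, from 65 to 85 mm from the axis, top 2 mm above the plate; the lever bar passes over it. Held by friction, it would slide if pushed
- marker (a joint): angle of the red limit marker on the same scale as the analyser, rad (the pointer is over it when both angles are equal)
- vial_mid (a point): middle of the empty clear glass vial, 23 mm in diameter, 75 mm tall, standing loose on the lit table under the head; leave it
- bottle_mid (a point): middle of a loose amber bottle with a blue cap, 56 mm in diameter, 105 mm tall, standing on the bench beside the viewer; leave it
- rack_mid (a point): middle of a loose grey rack, 75 x 140 mm, with sample vials with blue caps, 60 mm tall in all, on the bench on the other side of the viewer; leave it

How it is judged:
On the way, in this order (a step that is already met when the one before it is completed fails the run):
1. the analyser lever is back at the zero stop (value of joint analyser below 0.045 rad), for 0.2 s.
2. the pointer bar stands over the red limit marker (horizontal distance between pointer and limit_mark below 0.004 m), for 0.2 s.
At the end, for the whole second after the job is handed in: the lever was first within 0.045 rad of the zero stop, and now rests with its pointer's middle within 4 mm (about 3 degrees) of the middle of the red marker; the marker has moved less than 3 mm, the vial less than 8 mm, the bottle and the rack less than 10 mm (horizontal distance between pointer and limit_mark below 0.004 m and velocity of joint analyser between -0.02 and 0.02 rad/s and distance of limit_mark from where it was at the start of the episode below 0.003 m and distance of vial_mid from where it was at the start of the episode below 0.008 m and distance of each of bottle_mid, rack_mid from where it was at the start of the episode below 0.01 m); the robot touches nothing.
It fails at once if the lever or the viewer is pinched or pushed with more than 30 N (contact force between any of the fingers, the arm and viewer above 30 N).
It fails at once if the red limit marker is shifted (distance of limit_mark from where it was at the start of the episode above 0.003 m).
It fails at once if the vial on the light table is disturbed (distance of vial_mid from where it was at the start of the episode above 0.008 m).
It fails at once if the bottle or the rack is moved or lifted (distance of any of bottle_mid, rack_mid from where it was at the start of the episode above 0.01 m).
It also fails if it takes over 56 s, if anything falls off the work surface, if the arm or the gripper's body presses on something with over 40 N, if the wrist force passes 120 N, or if a joint passes its speed limit or range.

ROBOT

A 7-joint arm with a two-finger parallel gripper is mounted at the origin on the work surface. World frame = base frame: x ahead of the robot, y to its left, z up, the work surface at z = 0. Lengths are in m, angles in rad, forces in N, time in s.
With the tool pointing down it reaches from about 0.4 to 0.85 m from the base axis. Payload 6.9 kg.
Tool frame: the origin (TCP) lies at the very end of the fingers, on their centre line; the grasp point (between the pads) lies 19 mm behind it (tcp_to_grasp is the distance from the TCP to the grasp point, in m); x points along the fingers, z is the direction in which the jaws open and shut, and the axes are right-handed (so a half turn about x gives the same grasp; the last joint's range is limited). The gripper opens to 85 mm and grips with 20 to 120 N. Pads are 22 mm wide; open, the fingers measure 114 mm over their backs; the gripper's body (76 mm by 85 mm) begins 54 mm behind the grasp point. The pads swing forward as they close: fully open they stand 13 mm farther back than shut.
Start: joints at [-1.173, 0.507, -0.238, 1.5, 0.126, 1.149, -0.155], TCP at [0.18, 0.599, 0.231] pointing down, gripper open.
Joint ranges: [-3.08, 3.08], [-0.24, 2.05], [-1.43, 1.35], [0, 2.5], [-1.52, 4.66], [0.17, 1.96], [-2.89, 2.89]. Speed limits (rad/s): [2.39, 2.39, 3.14, 3.14, 3.14, 3.14, 3.14].

INTERFACE

Orientations are given as [roll, pitch, yaw] about the fixed x, y, z axes, in that order (R = Rz(yaw) Ry(pitch) Rx(roll)).
In Python, from rig import sense, read_camera, job_done, tcp_to_grasp gives the robot as it stands. The module is installed in compiled form; this text tells all that it offers.
- The arm moves only by the tool send_rows, never from a script. Its argument "moves" is a list of rows, each an object with "jaw": the finger opening in m, from 0 to 0.0854; "offset": the shift along the tool's x, y, z in m, a list of three; "spin": the turn about the tool's x in rad. In form: [{"jaw": jaw, "offset": [dx, dy, dz], "spin": spin}, ...]. A call has 1 to 12 rows; each row shifts and turns the commanded pose from where the row before left it, along the tool's axes as they then stand; what a row does not reach is not made up. A row lasts 1/10 s, in which the tool goes at most 50 mm and 8.59 degrees, less where a joint would pass 70% of its speed; a pose out of reach is approached as far as the arm can. A call is refused whole if a number of a shift passes 0.05 or a number of a turn 0.15, either way. A call with a gripper value outside its range is refused whole. The fingers move at their own pace and stop on an object; "grip_force" is the grip in N (left out, the last holds). Time passes only in rows, so rows that do not move let the fingers close. It gives the time, the measured TCP pose, the force and the opening at its end, in the units of the state.
- sense(): the state, without advancing time (a new reading comes with each control period).
- read_camera(name): name is "scene" or "top" or "wrist"; returns a dict with "frame" (420x560x3 uint8, red, green, blue), "z_map" (420x560 float32, m along the optical axis (not along the pixel's ray), 0 where there is no reading), "camera_matrix" (3x3 intrinsics, pixels), "D" ([k1, k2, p1, p2, k3] as OpenCV has them; the pictures are not rectified), "R" (3x3) and "t" (3): a world point X has camera coordinates R X + t. Camera axes: x right, y down, z forward; pixel columns grow to the right and rows downward; lengths in m; the calibration is good to about 2 mm. A picture is of the moment at which its call begins.
- job_done(): hands the job in, once; it reports no verdict.
The state is a dict: "t": time; "joint_positions": joint angles; "joint_vel": joint speeds; "joint_efforts": joint torques, N m; "tcp_pos": TCP position; "eef_rot": TCP orientation; "wrist_force": force on the tool from outside, world axes, zero at the start; "moment": the same for the moment, N m; "grip_width": opening from 0.0 (shut) to 1.0 (fully open).
Only numpy, scipy, OpenCV 4.12 (cv2) and the standard library are available. Lean on these libraries where they do the work, as an engineer would, in place of code of your own. Each camera call takes 0.05 s, during which the arm holds its last target. There are 200 camera calls.

## Working session

There is one attempt and no reset: what is moved stays moved. The work goes in short steps, Python scripts to look and compute and a tool call to move; the robot and the scene stay as the last step left them, time stands still between calls to the robot, and variables do not carry over. Pictures are saved under pics/ and viewed, about 8 in all and at most 12, crops included, and the job is handed in when it is done.

Besides the shell and the picture viewer there is one more tool, called after "Emit:" by a JSON object that holds its "fn" and its "kwargs", one argument or row to a line. send_rows: Moves the arm, as the interface text tells. Its arguments: {"type":"object","properties":{"moves":{"type":"array","items":{"type":"object","properties":{"jaw":{"type":"number"},"offset":{"type":"array","items":{"type":"number"}},"spin":{"type":"number"}}}},"grip_force":{"type":"number"}},"required":["moves"]}

```bash
mkdir -p pics; cat > h.py <<'E'
import numpy as np, cv2
from rig import *
def cam(n):
    c=read_camera(n); c['K']=np.array(c['camera_matrix'],float); c['D']=np.array(c['D'],float); c['R']=np.array(c['R']); c['t']=np.array(c['t']).ravel(); return c
def save(n,img): cv2.imwrite('pics/'+n,cv2.cvtColor(np.ascontiguousarray(img),cv2.COLOR_RGB2BGR))
def cloud(c):
    h,w=c['z_map'].shape; u,v=np.meshgrid(np.arange(w),np.arange(h))
    p=cv2.undistortPoints(np.stack([u,v],-1).reshape(-1,1,2).astype(float),c['K'],c['D']).reshape(h,w,2)
    z=c['z_map'][...,None]; X=np.concatenate([p*z,z],-1)
    return (X-c['t'])@c['R']
def onplane(c,uv,z):
    p=cv2.undistortPoints(np.array(uv,float).reshape(-1,1,2),c['K'],c['D']).reshape(-1,2)
    d=np.c_[p,np.ones(len(p))]@c['R']; o=-c['R'].T@c['t']
    return o+d*((z-o[2])/d[:,2])[:,None]
E
python3 - <<'E'
from h import *
for n in ['scene','top']:
    c=cam(n); save(n+'1.png',c['frame']); print(n,-c['R'].T@c['t'])
s=sense(); print(s)
E
```

```text
scene [ 0.8953835  -0.59630942  0.618667  ]
top [0.28596311 0.01653952 1.49906978]
{'t': 0.1, 'joint_positions': array([-1.17348234,  0.50823364, -0.23751812,  1.50101144,  0.12568179,
        1.1488895 , -0.15479668]), 'joint_vel': array([ 0.00063889,  0.00119304, -0.0009746 , -0.00396864, -0.0007898 ,
        0.00165736,  0.00099508]), 'joint_efforts': array([-4.71589272e-03, -6.21844625e+01, -2.19439432e+00, -2.50205112e+01,
        1.25342316e-02,  7.68196449e-03, -3.87713627e-06]), 'tcp_pos': array([0.17975151, 0.59813811, 0.23053602]), 'eef_rot': array([-3.13035802,  1.56923907, -1.85138226]), 'wrist_force': array([0.5162041 , 0.34890303, 0.41182397]), 'moment': array([ 0.04495703, -0.03001922,  0.03525188]), 'grip_width': 1.0028329006429635}
```

View pics/scene1.png

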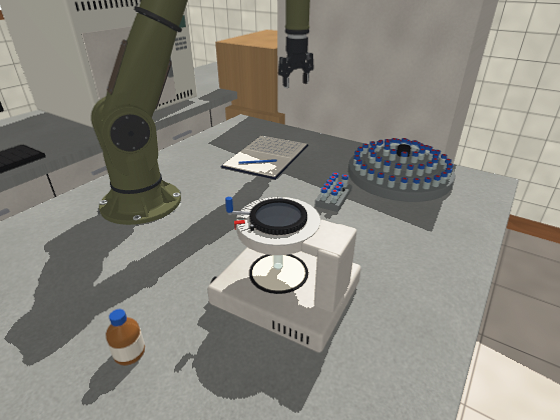

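View pics/top1.png

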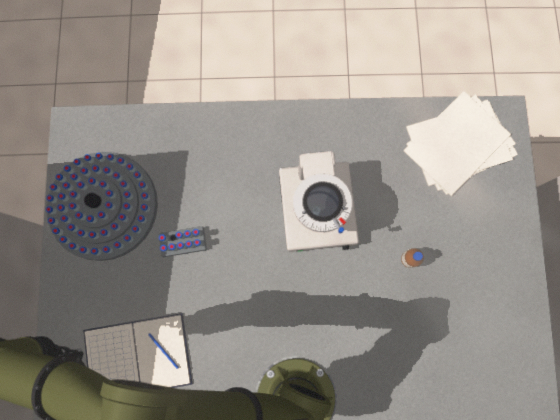

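The top view shows the head at about (323,203), the knob at (341,230) and the red marker at (342,221). The rack is at (184,240) and the bottle at (412,258). Next I'll measure these positions.

```bash
python3 - <<'E'
from h import *
for n,box in [('top',(140,270,270,380)),('scene',(190,270,215,330))]:
    c=cam(n); P=cloud(c); f=c['frame'].astype(int); r,g,b=f[...,0],f[...,1],f[...,2]
    m=np.zeros(r.shape,bool); m[box[0]:box[1],box[2]:box[3]]=1
    for nm,k,zp in [('red',(r>150)&(g<80)&(b<90),.201),('blue',(b>100)&(r<70)&(b>g+40),.24)]:
        k=k&m; v,u=np.nonzero(k); uv=[u.mean(),v.mean()]
        print(n,nm,k.sum(),uv,'depth med',np.median(P[k],0).round(4),'plane',onplane(c,uv,zp).round(4), 'zrange',P[k][:,2].min(),P[k][:,2].max())
    pl=m&(abs(P[...,2]-.199)<.006)&(f.min(-1)>150)
    Q=P[pl]; print('plate',pl.sum(),Q.min(0),Q.max(0))
    # circle fit of plate outer hull (front half if column)
    h=cv2.convexHull(Q[:,:2].astype(np.float32)); print(cv2.minEnclosingCircle(h))
    bx=m&(abs(P[...,2]-.06)<.006)&(f.min(-1)>130); print('box',bx.sum())
    if bx.sum(): print(cv2.minAreaRect(P[bx][:,:2].astype(np.float32)))
    crop=c['frame'][box[0]:box[1],box[2]:box[3]]; save(n+'c.png',cv2.resize(crop,None,fx=6 if n=='top' else 6,fy=6,interpolation=cv2.INTER_CUBIC)[:600,:800])
E
```

```text
top red 15 [np.float64(342.3333333333333), np.float64(220.86666666666667)] depth med [ 0.4997 -0.138   0.201 ] plane [[ 0.5005 -0.1385  0.201 ]] zrange 0.19838660592382398 0.2051701524319279
top blue 13 [np.float64(340.61538461538464), np.float64(229.53846153846155)] depth med [ 0.4698 -0.1292  0.239 ] plane [[ 0.4708 -0.1283  0.24  ]] zrange 0.23226132595523677 0.24467350960598042
plate 1868 [ 0.47637237 -0.16563648  0.19301378] [ 0.70319748 -0.0042099   0.2049937 ]
((0.5918063521385193, -0.08308054506778717), 0.11648448556661606)
box 2248
((0.576460063457489, -0.08163099735975266), (0.2600192725658417, 0.21767884492874146), 4.768582344055176)
scene red 30 [np.float64(238.8), np.float64(221.6)] depth med [ 0.5033 -0.1405  0.2011] plane [[ 0.5027 -0.141   0.201 ]] zrange 0.1997105236886613 0.20263004885459052
scene blue 107 [np.float64(241.2429906542056), np.float64(202.5981308411215)] depth med [ 0.4765 -0.1352  0.2255] plane [[ 0.5047 -0.1325  0.24  ]] zrange 0.04827026658618581 0.2406725315426726
plate 1617 [ 0.47660904 -0.16962739  0.19306459] [ 0.68718816 -0.00534032  0.20459243]
((0.5841469168663025, -0.09071329981088638), 0.10870153456926346)
box 1167
((0.5202826261520386, -0.05916253477334976), (0.19905492663383484, 0.08020699769258499), 31.203479766845703)
```

```bash
python3 - <<'E'
from h import *
from scipy.optimize import least_squares
for n,box in [('top',(140,270,270,380)),('scene',(190,270,215,330))]:
    c=cam(n); P=cloud(c); m=np.zeros(P.shape[:2],bool); m[box[0]:box[1],box[2]:box[3]]=1
    pl=(m&(abs(P[...,2]-.199)<.02)&(np.hypot(P[...,0]-.5565,P[...,1]+.083)<.09)).astype(np.uint8)
    ct=max(cv2.findContours(pl,0,cv2.CHAIN_APPROX_NONE)[0],key=len).reshape(-1,2).astype(float)
    Q=onplane(c,ct,.199)[:,:2]; d=Q-[.5565,-.0833]; k=(d[:,0]<.03)&(abs(np.hypot(*d.T)-.081)<.006); Q=Q[k]
    s=least_squares(lambda p:np.hypot(*(Q-p[:2]).T)-p[2],[.5565,-.083,.081],loss='soft_l1',f_scale=.002); print(n,s.x,k.sum())
E
```

```text
top [ 0.55447951 -0.08418396  0.08071839] 109
scene [ 0.55850697 -0.09006181  0.08206305] 56
```

View pics/topc.png

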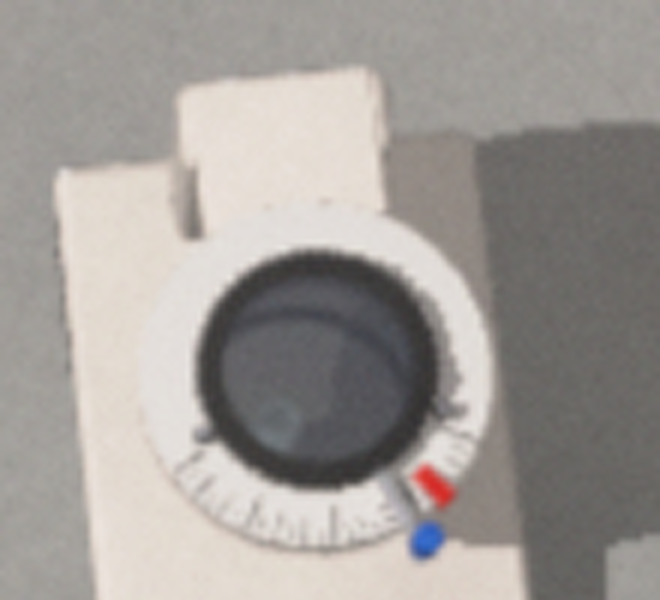

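View pics/scenec.png

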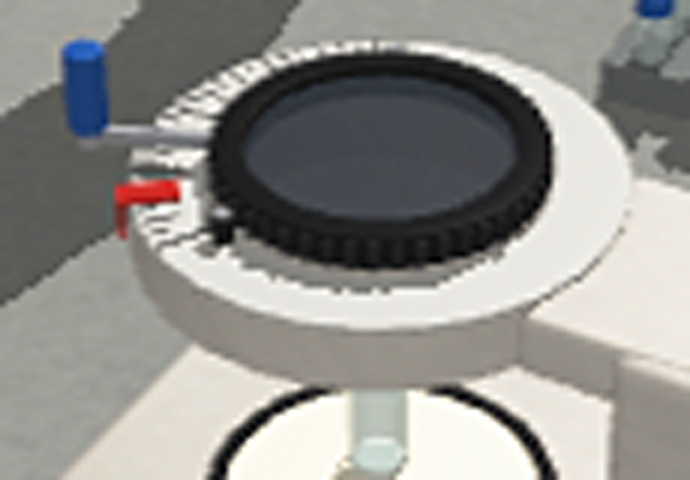

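```bash
cat >> h.py <<'E'
from scipy.spatial.transform import Rotation as Ro
A=np.array([.5553,-.0838]); YAW=np.radians(4.8)
def world(sc,r=.095,tan=0.):
    a=YAW+np.radians(120+sc); return A+r*np.array([np.cos(a),np.sin(a)])+tan*np.array([-np.sin(a),np.cos(a)])
def tool():
    s=sense(); R=Ro.from_euler('xyz',s['eef_rot']).as_matrix(); return s,R
def to(p,yang=None):
    "tool-frame offset to world point p; spin so that tool y heading is yang (rad)"
    s,R=tool(); d=R.T@(np.array(p)-s['tcp_pos'])
    sp=None
    if yang is not None:
        cur=np.arctan2(R[1,1],R[0,1]); sp=-(yang-cur+np.pi)%(2*np.pi); sp=(cur-yang+np.pi)%(2*np.pi)-np.pi
    return d.round(4),sp
E
python3 - <<'E'
from h import *
s,R=tool(); print(R.round(3)); print('yhead',np.degrees(np.arctan2(R[1,1],R[0,1])),'q',s['joint_positions'].round(3))
for sc in (100,0,-15): print(sc,world(sc),'tangent heading',np.degrees(YAW)+120+sc+90)
E
```

```text
[[-0.    -0.958  0.288]
 [-0.001  0.288  0.958]
 [-1.     0.    -0.001]]
yhead 163.27879281767753 q [-1.173  0.508 -0.238  1.5    0.126  1.149 -0.155]
100 [ 0.48789078 -0.15074025] tangent heading 314.8
0 [ 0.50108221 -0.00579083] tangent heading 214.8
-15 [0.5231199  0.00558367] tangent heading 199.8
```

Emit:
{"fn": "send_rows", "kwargs": {
  "moves": [
    {"jaw":0,"offset":[-0.04,0,0],"spin":0},
    {"jaw":0,"offset":[-0.04,0,0],"spin":0},
    {"jaw":0,"offset":[-0.04,-0.02,-0.01],"spin":0},
    {"jaw":0,"offset":[0,-0.035,-0.02],"spin":0},
    {"jaw":0,"offset":[0,-0.035,-0.02],"spin":0},
    {"jaw":0,"offset":[0,-0.035,-0.02],"spin":0},
    {"jaw":0,"offset":[0,-0.035,-0.02],"spin":0},
    {"jaw":0,"offset":[0,-0.035,-0.02],"spin":0},
    {"jaw":0,"offset":[0,-0.035,-0.025],"spin":0},
    {"jaw":0,"offset":[0,-0.035,-0.025],"spin":0},
    {"jaw":0,"offset":[0,-0.035,-0.025],"spin":0},
    {"jaw":0,"offset":[0,-0.035,-0.025],"spin":0}
  ],
  "grip_force": 20
}}

```text
t: 1.5
tcp_pos: [0.441, 0.2995, 0.3514]
eef_rot: [-0.606, 1.57, 0.673]
wrist_force: [1.5, 0.7, -0.3]
grip_width: -0.0
```

Emit:
{"fn": "send_rows", "kwargs": {
  "moves": [
    {"jaw":0,"offset":[0,-0.018,-0.04],"spin":0},
    {"jaw":0,"offset":[0,-0.018,-0.04],"spin":0},
    {"jaw":0,"offset":[0,-0.018,-0.04],"spin":0},
    {"jaw":0,"offset":[0,-0.018,-0.04],"spin":0},
    {"jaw":0,"offset":[0,-0.018,-0.04],"spin":0},
    {"jaw":0,"offset":[0,-0.018,-0.04],"spin":0},
    {"jaw":0,"offset":[0,-0.018,-0.04],"spin":0},
    {"jaw":0,"offset":[0,0,0],"spin":0.13},
    {"jaw":0,"offset":[0,0,0],"spin":0.13},
    {"jaw":0,"offset":[0,0,0],"spin":0.13},
    {"jaw":0,"offset":[0,0,0],"spin":0.13},
    {"jaw":0,"offset":[0,0,0],"spin":0}
  ]
}}

```text
t: 2.7
tcp_pos: [0.4803, -0.0033, 0.3513]
eef_rot: [-2.796, 1.571, -2.038]
wrist_force: [0.8, -0.4, -0.5]
grip_width: 0.0
```

```bash
cat > st.py <<'E'
from h import *
def lev():
    s,R=tool(); d=s['tcp_pos'][:2]-A; a=np.degrees(np.arctan2(d[1],d[0])-YAW)%360-120
    print('t',s['t'],'tcp',s['tcp_pos'].round(4),'scale',a.round(2),'r',np.hypot(*d).round(4),'yhead',np.degrees(np.arctan2(R[1,1],R[0,1])).round(2),'xdown',R[:,0].round(3),'F',s['wrist_force'].round(1),'grip',round(s['grip_width'],3),'q7',s['joint_positions'][6].round(2))
E
python3 - <<'E'
from st import *
lev(); c=cam('wrist'); save('w1.png',c['frame']); print(to([*world(104),.33],np.radians(117.8)))
E
```

```text
t 2.7 tcp [ 0.4803 -0.0033  0.3513] scale 8.19 r 0.11 yhead 133.38 xdown [-0. -0. -1.] F [ 0.8 -0.4 -0.5] grip 0.0 q7 0.74
(array([ 0.0213, -0.1186, -0.096 ]), np.float64(0.27671738751933583))
```

View pics/w1.png

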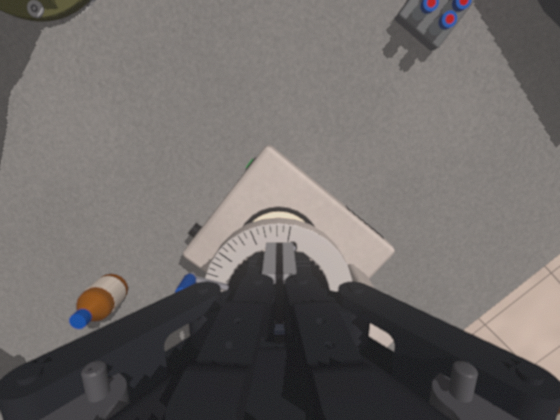

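```bash
python3 - <<'E'
from st import *
print(world(83,.095,.029),to([*world(83,.095,.029),.30],np.radians(117.8)))
E
```

```text
[ 0.48479002 -0.15375958] (array([ 0.0513, -0.112 , -0.1007]), np.float64(0.27671738751933583))
```

Emit:
{"fn": "send_rows", "kwargs": {
  "moves": [
    {"jaw":0,"offset":[0,-0.028,-0.025],"spin":0},
    {"jaw":0,"offset":[0,-0.028,-0.025],"spin":0},
    {"jaw":0,"offset":[0,-0.028,-0.025],"spin":0},
    {"jaw":0,"offset":[0,-0.028,-0.025],"spin":0},
    {"jaw":0,"offset":[0.025,0,0],"spin":0.14},
    {"jaw":0,"offset":[0.025,0,0],"spin":0.137},
    {"jaw":0,"offset":[0,0,0],"spin":0},
    {"jaw":0,"offset":[0,0,0],"spin":0}
  ]
}}

```text
t: 3.55
tcp_pos: [0.4849, -0.1532, 0.3017]
eef_rot: [2.487, 1.57, 2.976]
wrist_force: [0.1, 0.2, 1.2]
grip_width: 0.004
```

```bash
python3 - <<'E'
from st import *
lev(); print(to([*world(83,.095,.029),.217],np.radians(117.8)))
c=cam('scene'); save('s2.png',cv2.resize(c['frame'][140:280,180:340],None,fx=4,fy=4,interpolation=cv2.INTER_CUBIC))
E
```

```text
t 3.55 tcp [ 0.4849 -0.1532  0.3017] scale 99.79 r 0.0988 yhead 117.99 xdown [-0.001  0.    -1.   ] F [0.1 0.2 1.2] grip 0.004 q7 0.83
(array([ 0.0847, -0.0005, -0.0004]), np.float64(0.0032692393181115165))
```

View pics/s2.png

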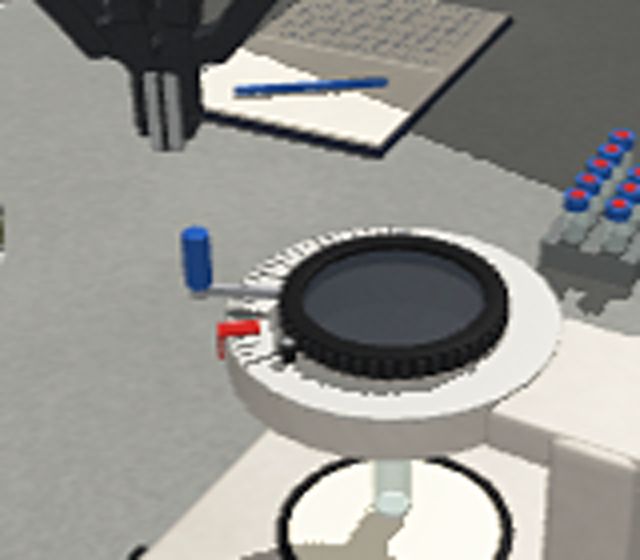

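The closed hand is above and to the right of the knob, so I'll come down beside it.

Emit:
{"fn": "send_rows", "kwargs": {
  "moves": [
    {"jaw":0,"offset":[0.02,0,0],"spin":0},
    {"jaw":0,"offset":[0.02,0,0],"spin":0},
    {"jaw":0,"offset":[0.02,0,0],"spin":0},
    {"jaw":0,"offset":[0.012,0,0],"spin":0},
    {"jaw":0,"offset":[0.012,0,0],"spin":0},
    {"jaw":0,"offset":[0,0,0],"spin":0}
  ]
}}

```text
t: 4.2
tcp_pos: [0.485, -0.1531, 0.2173]
eef_rot: [2.03, 1.57, 2.516]
wrist_force: [0.3, 0.3, 1.3]
grip_width: 0.0
```

```bash
python3 - <<'E'
from st import *
lev()
c=cam('scene'); save('s3.png',cv2.resize(c['frame'][140:280,180:340],None,fx=4,fy=4,interpolation=cv2.INTER_CUBIC))
E
```

```text
t 4.2 tcp [ 0.485  -0.1531  0.2173] scale 99.79 r 0.0987 yhead 117.85 xdown [-0.  0. -1.] F [0.3 0.3 1.3] grip 0.0 q7 0.86
```

View pics/s3.png

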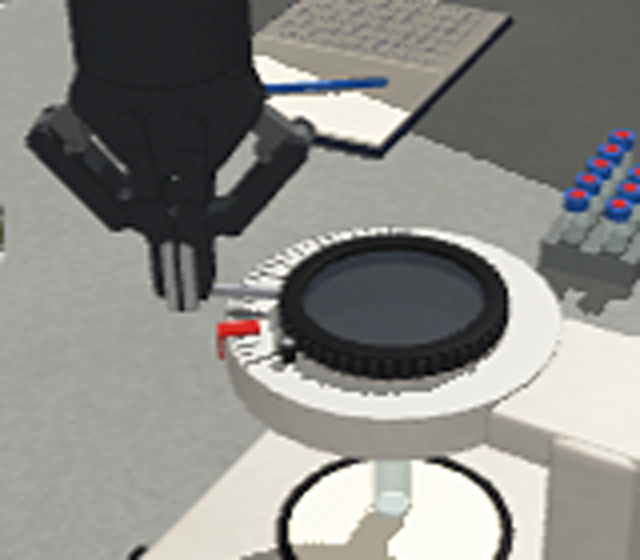

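Emit:
{"fn": "send_rows", "kwargs": {
  "moves": [
    {"jaw":0,"offset":[0,0.004,0],"spin":0},
    {"jaw":0,"offset":[0,0.004,0],"spin":0},
    {"jaw":0,"offset":[0,0.003,0],"spin":0},
    {"jaw":0,"offset":[0,0.0047,-0.0008],"spin":0.05},
    {"jaw":0,"offset":[0,0.0047,-0.0008],"spin":0.05},
    {"jaw":0,"offset":[0,0.0047,-0.0008],"spin":0.05},
    {"jaw":0,"offset":[0,0.0047,-0.0008],"spin":0.05},
    {"jaw":0,"offset":[0,0.0047,-0.0008],"spin":0.05},
    {"jaw":0,"offset":[0,0.0047,-0.0008],"spin":0.05}
  ]
}}

```text
t: 5.15
tcp_pos: [0.4661, -0.119, 0.218]
eef_rot: [-0.494, 1.569, -0.313]
wrist_force: [0.9, -1.8, 0.0]
grip_width: 0.001
```

```bash
cat >> st.py <<'E'
def blue(n='top',ref=(.49,-.08)):
    c=cam(n); P=cloud(c); f=c['frame'].astype(int); r,g,b=f[...,0],f[...,1],f[...,2]
    k=(b>100)&(r<80)&(b>g+40)&(P[...,2]>.2)&(P[...,2]<.25)&(np.hypot(P[...,0]-A[0],P[...,1]-A[1])<.115)
    v,u=np.nonzero(k)
    if len(u)<2: print(n,'knob hidden'); return c
    if n=='top': q=onplane(c,[u.mean(),v.mean()],.24)[0]
    else: q=np.median(P[k],0)
    d=q[:2]-A; print(n,'knob',k.sum(),q.round(4),'scale',(np.degrees(np.arctan2(d[1],d[0])-YAW)%360-120).round(2),'r',np.hypot(*d).round(4)); return c
E
python3 - <<'E'
from st import *
lev(); blue(); blue('scene')
E
```

```text
t 5.15 tcp [ 0.4661 -0.119   0.218 ] scale 76.75 r 0.0959 yhead 100.33 xdown [ 0.002 -0.001 -1.   ] F [ 0.9 -1.8  0. ] grip 0.001 q7 0.51
top knob hidden
scene knob 7 [ 0.4684 -0.104   0.2136] scale 68.29 r 0.0892
```

Emit:
{"fn": "send_rows", "kwargs": {
  "moves": [
    {"jaw":0,"offset":[0,0.0047,-0.0008],"spin":0.05},
    {"jaw":0,"offset":[0,0.0047,-0.0008],"spin":0.05},
    {"jaw":0,"offset":[0,0.0047,-0.0008],"spin":0.05},
    {"jaw":0,"offset":[0,0.0047,-0.0008],"spin":0.05},
    {"jaw":0,"offset":[0,0.0047,-0.0008],"spin":0.05},
    {"jaw":0,"offset":[0,0.0047,-0.0008],"spin":0.05},
    {"jaw":0,"offset":[0,0.0047,-0.0008],"spin":0.05},
    {"jaw":0,"offset":[0,0.0047,-0.0008],"spin":0.05},
    {"jaw":0,"offset":[0,0.0047,-0.0008],"spin":0.05},
    {"jaw":0,"offset":[0,0.0047,-0.0008],"spin":0.05},
    {"jaw":0,"offset":[0,0.0047,-0.0008],"spin":0.05},
    {"jaw":0,"offset":[0,0.0047,-0.0008],"spin":0.05}
  ]
}}

```text
t: 6.45
tcp_pos: [0.4614, -0.0632, 0.2176]
eef_rot: [-0.296, 1.57, -0.715]
wrist_force: [0.8, -1.6, 0.1]
grip_width: -0.002
```

```bash
python3 - <<'E'
from st import *
lev(); blue(); blue('scene')
E
```

```text
t 6.45 tcp [ 0.4614 -0.0632  0.2176] scale 42.83 r 0.0961 yhead 66.02 xdown [ 0.001 -0.001 -1.   ] F [ 0.8 -1.6  0.1] grip -0.002 q7 -0.15
top knob hidden
scene knob 64 [ 0.4748 -0.0522  0.2298] scale 33.76 r 0.0864
```

Emit:
{"fn": "send_rows", "kwargs": {
  "moves": [
    {"jaw":0,"offset":[0,0.0047,-0.0008],"spin":0.05},
    {"jaw":0,"offset":[0,0.0047,-0.0008],"spin":0.05},
    {"jaw":0,"offset":[0,0.0047,-0.0008],"spin":0.05},
    {"jaw":0,"offset":[0,0.0047,-0.0008],"spin":0.05},
    {"jaw":0,"offset":[0,0.0047,-0.0008],"spin":0.05},
    {"jaw":0,"offset":[0,0.0047,-0.0008],"spin":0.05},
    {"jaw":0,"offset":[0,0.0047,-0.0008],"spin":0.05},
    {"jaw":0,"offset":[0,0.0047,-0.0008],"spin":0.05},
    {"jaw":0,"offset":[0,0.0019,-0.0003],"spin":0.02}
  ]
}}

```text
t: 7.45
tcp_pos: [0.4779, -0.0268, 0.2173]
eef_rot: [-2.054, 1.57, -2.891]
wrist_force: [-1.0, -0.9, 1.1]
grip_width: -0.001
```

```bash
python3 - <<'E'
from st import *
lev(); blue(); blue('scene')
E
```

```text
t 7.45 tcp [ 0.4779 -0.0268  0.2173] scale 18.85 r 0.0961 yhead 42.04 xdown [-0. -0. -1.] F [-1.  -0.9  1.1] grip -0.001 q7 -0.6
top knob hidden
scene knob 71 [ 0.4962 -0.0224  0.2281] scale 9.07 r 0.0852
```

Emit:
{"fn": "send_rows", "kwargs": {
  "moves": [
    {"jaw":0,"offset":[0,0.0015,-0.0002],"spin":0.016},
    {"jaw":0,"offset":[0,0.0015,-0.0002],"spin":0.016},
    {"jaw":0,"offset":[0,0.0015,-0.0002],"spin":0.016},
    {"jaw":0,"offset":[0,0.0015,-0.0002],"spin":0.016},
    {"jaw":0,"offset":[0,0.0015,-0.0002],"spin":0.016},
    {"jaw":0,"offset":[0,0,0],"spin":0}
  ]
}}

```text
t: 8.15
tcp_pos: [0.4833, -0.0209, 0.2172]
eef_rot: [-2.017, 1.571, -2.936]
wrist_force: [-0.5, -0.2, 0.3]
grip_width: -0.001
```

Emit:
{"fn": "send_rows", "kwargs": {
  "moves": [
    {"jaw":0,"offset":[0,0.001,-0.0002],"spin":0.01},
    {"jaw":0,"offset":[0,0.001,-0.0002],"spin":0.01},
    {"jaw":0,"offset":[0,0,0],"spin":0}
  ]
}}

```text
t: 8.45
tcp_pos: [0.4846, -0.0196, 0.2172]
eef_rot: [-0.379, 1.571, -1.318]
wrist_force: [-1.6, 0.3, -0.1]
grip_width: -0.001
```

```bash
python3 - <<'E'
from st import *
lev(); blue(); blue('scene')
E
```

```text
t 8.45 tcp [ 0.4846 -0.0196  0.2172] scale 12.96 r 0.0956 yhead 36.24 xdown [ 0. -0. -1.] F [-1.6  0.3 -0.1] grip -0.001 q7 -0.7
top knob hidden
scene knob 76 [ 0.5036 -0.0164  0.229 ] scale 2.72 r 0.0849
```

Emit:
{"fn": "send_rows", "kwargs": {
  "moves": [
    {"jaw":0,"offset":[0,0.0008,0],"spin":0.008},
    {"jaw":0,"offset":[0,0.0007,0],"spin":0.008},
    {"jaw":0,"offset":[0,0,0],"spin":0}
  ]
}}

```text
t: 8.85
tcp_pos: [0.4857, -0.0186, 0.2172]
eef_rot: [-2.404, 1.571, 2.925]
wrist_force: [-0.5, 0.5, 0.8]
grip_width: 0.0
```

Emit:
{"fn": "send_rows", "kwargs": {
  "moves": [
    {"jaw":0,"offset":[0,0.0008,0],"spin":0.008},
    {"jaw":0,"offset":[0,0.0007,0],"spin":0.008},
    {"jaw":0,"offset":[0,0,0],"spin":0}
  ]
}}

```text
t: 9.15
tcp_pos: [0.487, -0.0178, 0.2173]
eef_rot: [0.355, 1.571, -0.615]
wrist_force: [-1.5, 0.0, -0.6]
grip_width: 0.001
```

Emit:
{"fn": "send_rows", "kwargs": {
  "moves": [
    {"jaw":0,"offset":[0,0.0008,0],"spin":0},
    {"jaw":0,"offset":[0,0.0007,0],"spin":0},
    {"jaw":0,"offset":[0,0,0],"spin":0}
  ]
}}

```text
t: 9.45
tcp_pos: [0.488, -0.0171, 0.2172]
eef_rot: [-1.903, 1.57, -2.873]
wrist_force: [-2.7, -0.8, -0.2]
grip_width: -0.002
```

```bash
python3 - <<'E'
from st import *
lev(); blue('scene')
E
```

```text
t 9.45 tcp [ 0.488  -0.0171  0.2172] scale 10.48 r 0.0948 yhead 34.42 xdown [-0. -0. -1.] F [-2.7 -0.8 -0.2] grip -0.002 q7 -0.73
scene knob 77 [ 0.5066 -0.0142  0.2298] scale 0.17 r 0.0849
```

Emit:
{"fn": "send_rows", "kwargs": {
  "moves": [
    {"jaw":0,"offset":[0,0.0007,0],"spin":0},
    {"jaw":0,"offset":[0,0,0],"spin":0}
  ]
}}

```text
t: 9.7
tcp_pos: [0.488, -0.0171, 0.2172]
eef_rot: [-1.943, 1.569, -2.913]
wrist_force: [-5.4, -1.3, 1.8]
grip_width: -0.001
```

Emit:
{"fn": "send_rows", "kwargs": {
  "moves": [
    {"jaw":0,"offset":[0,0.0007,0],"spin":0},
    {"jaw":0,"offset":[0,0,0],"spin":0}
  ]
}}

```text
t: 9.9
tcp_pos: [0.4881, -0.017, 0.2172]
eef_rot: [-1.936, 1.568, -2.907]
wrist_force: [-6.7, -2.9, 3.3]
grip_width: 0.004
```

```bash
python3 - <<'E'
from st import *
lev(); blue('scene')
E
```

```text
t 9.9 tcp [ 0.4881 -0.017   0.2172] scale 10.4 r 0.0948 yhead 34.37 xdown [-0.002 -0.001 -1.   ] F [-6.7 -2.9  3.3] grip 0.004 q7 -0.73
scene knob 76 [ 0.5069 -0.014   0.2293] scale -0.05 r 0.0849
```

The TCP has stopped while the force rose to 7 N, so the lever is at the zero stop. I'll back off, lift over the knob and come down on its left side.

Emit:
{"fn": "send_rows", "kwargs": {
  "moves": [
    {"jaw":0,"offset":[0,-0.006,0],"spin":0},
    {"jaw":0,"offset":[0,-0.008,0],"spin":0},
    {"jaw":0,"offset":[-0.03,0,0],"spin":0},
    {"jaw":0,"offset":[-0.03,0,0],"spin":0},
    {"jaw":0,"offset":[0,0.02,0],"spin":0},
    {"jaw":0,"offset":[0,0.02,0],"spin":0},
    {"jaw":0,"offset":[0,0.02,0],"spin":0},
    {"jaw":0,"offset":[0,0,0],"spin":0}
  ]
}}

```text
t: 10.75
tcp_pos: [0.5291, 0.0117, 0.2771]
eef_rot: [1.2, 1.569, 0.233]
wrist_force: [0.1, -1.2, -0.0]
grip_width: 0.005
```

```bash
python3 - <<'E'
from st import *
lev(); print(to([*world(0,.095,-.029),.217],np.radians(34.8))); blue('scene')
c=cam('top'); f=c['frame']; save('t4.png',cv2.resize(f[140:270,270:380],None,fx=5,fy=5,interpolation=cv2.INTER_CUBIC))
E
```

```text
t 10.75 tcp [0.5291 0.0117 0.2771] scale -19.46 r 0.099 yhead 34.59 xdown [ 0.002  0.    -1.   ] F [ 0.1 -1.2 -0. ] grip 0.005 q7 -0.81
(array([ 0.0601, -0.0041, -0.0017]), np.float64(-0.003698268985479203))
scene knob 74 [ 0.5067 -0.0145  0.2291] scale 0.22 r 0.0847
```

View pics/t4.png

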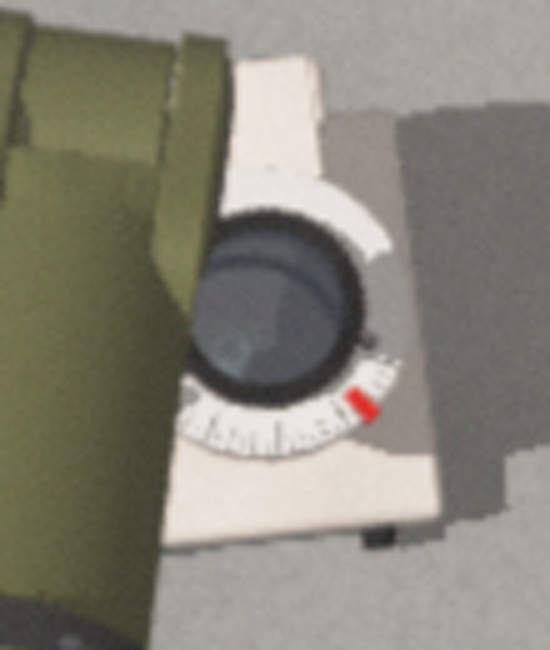

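Emit:
{"fn": "send_rows", "kwargs": {
  "moves": [
    {"jaw":0,"offset":[0.02,0,-0.001],"spin":0},
    {"jaw":0,"offset":[0.02,0,0],"spin":0},
    {"jaw":0,"offset":[0.02,0,0],"spin":0},
    {"jaw":0,"offset":[0,-0.005,0],"spin":0},
    {"jaw":0,"offset":[0,-0.005,0],"spin":0},
    {"jaw":0,"offset":[0,-0.003,0],"spin":0},
    {"jaw":0,"offset":[0,-0.002,0],"spin":0},
    {"jaw":0,"offset":[0,0,0],"spin":0}
  ]
}}

```text
t: 11.65
tcp_pos: [0.5145, 0.0018, 0.2182]
eef_rot: [1.106, 1.569, 0.136]
wrist_force: [-0.2, 0.0, 0.0]
grip_width: -0.0
```

```bash
python3 - <<'E'
from st import *
lev(); print(to([*world(0,.095,-.018),.217],np.radians(34.8))); blue('scene')
E
```

```text
t 11.65 tcp [0.5145 0.0018 0.2182] scale -9.3 r 0.0948 yhead 34.41 xdown [ 0.002  0.    -1.   ] F [-0.2  0.   0. ] grip -0.0 q7 -0.76
(array([ 0.0012,  0.0027, -0.0014]), np.float64(-0.0067746962611425765))
scene knob 69 [ 0.5047 -0.0161  0.2278] scale 2.01 r 0.0845
```

Emit:
{"fn": "send_rows", "kwargs": {
  "moves": [
    {"jaw":0,"offset":[0,-0.0047,-0.0008],"spin":-0.05},
    {"jaw":0,"offset":[0,-0.0047,-0.0008],"spin":-0.05},
    {"jaw":0,"offset":[0,-0.0047,-0.0008],"spin":-0.05},
    {"jaw":0,"offset":[0,-0.0047,-0.0008],"spin":-0.05},
    {"jaw":0,"offset":[0,-0.0047,-0.0008],"spin":-0.05},
    {"jaw":0,"offset":[0,-0.0047,-0.0008],"spin":-0.05},
    {"jaw":0,"offset":[0,-0.0047,-0.0008],"spin":-0.05},
    {"jaw":0,"offset":[0,-0.0047,-0.0008],"spin":-0.05},
    {"jaw":0,"offset":[0,-0.0047,-0.0008],"spin":-0.05},
    {"jaw":0,"offset":[0,-0.0047,-0.0008],"spin":-0.05},
    {"jaw":0,"offset":[0,-0.0047,-0.0008],"spin":-0.05},
    {"jaw":0,"offset":[0,-0.0047,-0.0008],"spin":-0.05}
  ]
}}

```text
t: 12.9
tcp_pos: [0.4721, -0.0345, 0.2177]
eef_rot: [0.422, 1.569, 0.055]
wrist_force: [1.3, 1.5, 0.3]
grip_width: -0.0
```

```bash
python3 - <<'E'
from st import *
lev(); blue('scene')
E
```

```text
t 12.9 tcp [ 0.4721 -0.0345  0.2177] scale 24.54 r 0.0968 yhead 68.94 xdown [ 0.002  0.    -1.   ] F [1.3 1.5 0.3] grip -0.0 q7 -0.17
scene knob 75 [ 0.472  -0.0587  0.2288] scale 38.41 r 0.087
```

Emit:
{"fn": "send_rows", "kwargs": {
  "moves": [
    {"jaw":0,"offset":[0,-0.0047,-0.0007],"spin":-0.05},
    {"jaw":0,"offset":[0,-0.0047,-0.0007],"spin":-0.05},
    {"jaw":0,"offset":[0,-0.0047,-0.0007],"spin":-0.05},
    {"jaw":0,"offset":[0,-0.0047,-0.0007],"spin":-0.05},
    {"jaw":0,"offset":[0,-0.0047,-0.0007],"spin":-0.05},
    {"jaw":0,"offset":[0,-0.0047,-0.0007],"spin":-0.05},
    {"jaw":0,"offset":[0,-0.0047,-0.0007],"spin":-0.05},
    {"jaw":0,"offset":[0,-0.0047,-0.0007],"spin":-0.05},
    {"jaw":0,"offset":[0,-0.0047,-0.0007],"spin":-0.05},
    {"jaw":0,"offset":[0,-0.0047,-0.0007],"spin":-0.05},
    {"jaw":0,"offset":[0,-0.0047,-0.0007],"spin":-0.05},
    {"jaw":0,"offset":[0,-0.0047,-0.0007],"spin":-0.05}
  ]
}}

```text
t: 14.15
tcp_pos: [0.4575, -0.0888, 0.2173]
eef_rot: [2.425, 1.57, 2.656]
wrist_force: [-1.4, 1.2, 1.4]
grip_width: -0.002
```

Emit:
{"fn": "send_rows", "kwargs": {
  "moves": [
    {"jaw":0,"offset":[0,-0.0047,-0.0006],"spin":-0.05},
    {"jaw":0,"offset":[0,-0.0047,-0.0006],"spin":-0.05},
    {"jaw":0,"offset":[0,-0.0047,-0.0006],"spin":-0.05},
    {"jaw":0,"offset":[0,-0.0047,-0.0006],"spin":-0.05},
    {"jaw":0,"offset":[0,-0.0047,-0.0006],"spin":-0.05},
    {"jaw":0,"offset":[0,-0.0047,-0.0006],"spin":-0.05},
    {"jaw":0,"offset":[0,-0.003,-0.0004],"spin":-0.03},
    {"jaw":0,"offset":[0,0,0],"spin":0}
  ]
}}

```text
t: 14.95
tcp_pos: [0.4651, -0.1198, 0.2171]
eef_rot: [2.59, 1.57, -3.135]
wrist_force: [-0.6, 0.5, 0.2]
grip_width: -0.0
```

```bash
python3 - <<'E'
from st import *
lev(); blue('scene'); c=blue('top')
c=cam('scene'); save('s5.png',cv2.resize(c['frame'][170:270,200:320],None,fx=6,fy=6,interpolation=cv2.INTER_CUBIC))
E
```

```text
t 14.95 tcp [ 0.4651 -0.1198  0.2171] scale 76.93 r 0.0971 yhead 122.02 xdown [-0.001 -0.    -1.   ] F [-0.6  0.5  0.2] grip -0.0 q7 0.86
scene knob 92 [ 0.4791 -0.1408  0.2291] scale 92.02 r 0.0951
top knob hidden
```

View pics/s5.png

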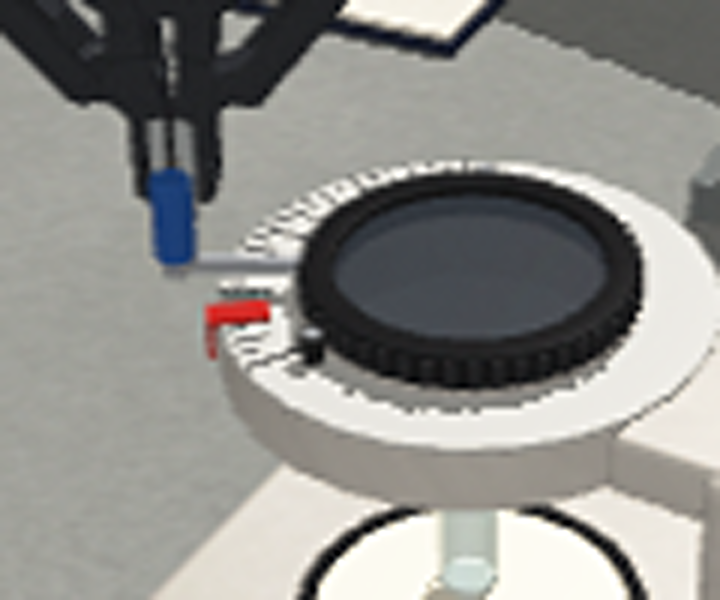

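Emit:
{"fn": "send_rows", "kwargs": {
  "moves": [
    {"jaw":0,"offset":[0,-0.0028,-0.0003],"spin":-0.03},
    {"jaw":0,"offset":[0,-0.0028,-0.0003],"spin":-0.03},
    {"jaw":0,"offset":[0,-0.0028,-0.0003],"spin":-0.03},
    {"jaw":0,"offset":[0,-0.0028,-0.0003],"spin":-0.03},
    {"jaw":0,"offset":[0,-0.0028,-0.0003],"spin":-0.03},
    {"jaw":0,"offset":[0,-0.0014,-0.0002],"spin":-0.015},
    {"jaw":0,"offset":[0,0,0],"spin":0}
  ]
}}

```text
t: 15.8
tcp_pos: [0.473, -0.1329, 0.2172]
eef_rot: [2.382, 1.57, 3.107]
wrist_force: [-2.2, -0.1, 0.0]
grip_width: -0.001
```

```bash
python3 - <<'E'
from st import *
lev(); blue('scene')
E
```

```text
t 15.8 tcp [ 0.473  -0.1329  0.2172] scale 86.02 r 0.0958 yhead 131.51 xdown [-0.  0. -1.] F [-2.2 -0.1  0. ] grip -0.001 q7 1.03
scene knob 92 [ 0.4882 -0.1536  0.2292] scale 101.3 r 0.0968
```

Emit:
{"fn": "send_rows", "kwargs": {
  "moves": [
    {"jaw":0,"offset":[0,0.01,0],"spin":0},
    {"jaw":0,"offset":[-0.04,0,0],"spin":0},
    {"jaw":0,"offset":[-0.04,0,0],"spin":0},
    {"jaw":0,"offset":[0,0.04,0.02],"spin":0},
    {"jaw":0,"offset":[0,0.04,0.02],"spin":0},
    {"jaw":0,"offset":[0,0.04,0.02],"spin":0},
    {"jaw":0,"offset":[0,0.04,0.02],"spin":0},
    {"jaw":0,"offset":[0,0,0],"spin":0}
  ]
}}

```text
t: 16.65
tcp_pos: [0.4185, 0.0538, 0.2976]
eef_rot: [0.698, 1.568, 1.432]
wrist_force: [0.1, 0.6, 0.2]
grip_width: -0.002
```

```bash
python3 - <<'E'
from st import *
lev(); blue('scene'); blue('top')
for n in ['top','scene']:
    c=cam(n); f=c['frame'].astype(int); P=cloud(c); r,g,b=f[...,0],f[...,1],f[...,2]
    k=(r>150)&(g<80)&(b<90)&(abs(P[...,2]-.2)<.012)&(np.hypot(P[...,0]-A[0],P[...,1]-A[1])<.09); v,u=np.nonzero(k)
    q=onplane(c,[u.mean(),v.mean()],.201)[0]; d=q[:2]-A; print(n,'mark',k.sum(),q.round(4),np.degrees(np.arctan2(d[1],d[0])-YAW)%360-120,np.hypot(*d))
    box=(190,250,310,370) if n=='top' else (185,245,215,275)
    save(n+'6.png',cv2.resize(c['frame'][box[0]:box[1],box[2]:box[3]],None,fx=10,fy=10,interpolation=cv2.INTER_CUBIC))
a,b=[cv2.imread(f'pics/{n}6.png') for n in('top','scene')]
cv2.imwrite('pics/both6.png',cv2.resize(np.hstack([a,b]),(800,400)))
E
```

```text
t 16.65 tcp [0.4185 0.0538 0.2976] scale 10.05 r 0.194 yhead 132.05 xdown [ 0.     0.003 -1.   ] F [0.1 0.6 0.2] grip -0.002 q7 0.57
scene knob 90 [ 0.4881 -0.1531  0.2283] scale 101.08 r 0.0965
top knob 12 [ 0.4826 -0.1463  0.24  ] scale 95.87 r 0.0958
top mark 3 [ 0.5029 -0.1405  0.201 ] 102.42069309257843 0.07720465497386013
scene mark 5 [ 0.5024 -0.1444  0.201 ] 104.08609912646571 0.08037398517149887
```

View pics/both6.png

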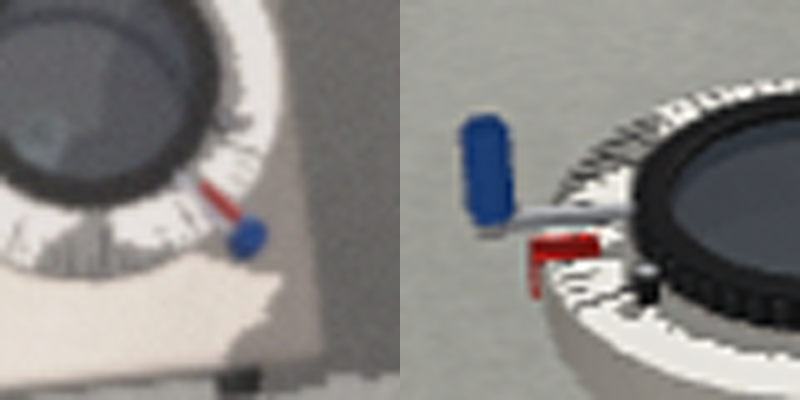

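```bash
python3 - <<'E'
from st import *
from scipy.optimize import minimize_scalar
def sil(c,pts):
    pr=cv2.projectPoints(np.array(pts),cv2.Rodrigues(c['R'])[0],c['t'],c['K'],c['D'])[0].reshape(-1,2)
    h=cv2.convexHull(pr.astype(np.float32)); m=cv2.moments(h); return np.array([m['m10'],m['m01']])/m['m00']
def W(sc,r,t,z,ax): 
    a=YAW+np.radians(120+sc); e=np.array([np.cos(a),np.sin(a)]); return [*(ax+r*e+t*np.array([-e[1],e[0]])),z]
ang=np.linspace(0,6.28,24)
knob=lambda s,ax:[W(s,.095+.007*np.cos(q),.007*np.sin(q),z,ax) for q in ang for z in(.21,.24)]
mark=lambda s,ax:[W(s,r,t,z,ax) for r in(.065,.085) for t in(-.005,.005) for z in (.199,.201)]
for n in('top','scene'):
    c=cam(n)
    def cen(f,k): v,u=np.nonzero(k(f.astype(int))); 
    def blue_(f): f=f.astype(int); k=(f[...,2]>f[...,0]+45)&(f[...,2]>f[...,1]+25); return k
    def red_(f): f=f.astype(int); return (f[...,0]>f[...,1]+90)&(f[...,0]>140)
    f0=cv2.imread(f'pics/{n}1.png')[...,::-1]
    def C(k,box):
        m=np.zeros(k.shape,bool); m[box[0]:box[1],box[2]:box[3]]=1; v,u=np.nonzero(k&m); return np.array([u.mean(),v.mean()]),len(u)
    bx=(195,245,325,360) if n=='top' else (190,235,215,250)
    kb,nk=C(blue_(c['frame']),bx); k0,_=C(blue_(f0),bx); mk,nm=C(red_(f0),bx); print(n,kb,nk,mk,nm)
    for ax in (A,A+[.002,0],A+[0,.002],np.array([.5545,-.0842])):
        o=[]
        for fn,uv in((knob,kb),(knob,k0),(mark,mk)):
            r=minimize_scalar(lambda s:np.sum((sil(c,fn(s,ax))-uv)**2),bounds=(60,120),method='bounded'); o+=[round(r.x,2),round(r.fun**.5,2)]
        print(ax,o)
E
```

```text
top [347. 225.] 17 [342.  220.5] 20
[ 0.5553 -0.0838] [np.float64(97.4), np.float64(0.03), np.float64(84.63), np.float64(0.24), np.float64(100.41), np.float64(0.39)]
[ 0.5573 -0.0838] [np.float64(96.61), np.float64(0.59), np.float64(84.07), np.float64(0.41), np.float64(99.38), np.float64(0.91)]
[ 0.5553 -0.0818] [np.float64(98.29), np.float64(0.54), np.float64(85.69), np.float64(0.13), np.float64(101.47), np.float64(0.91)]
[ 0.5545 -0.0842] [np.float64(97.53), np.float64(0.29), np.float64(84.65), np.float64(0.57), np.float64(100.62), np.float64(0.08)]
scene [227.7184466  210.26213592] 103 [239.02857143 221.54285714] 35
[ 0.5553 -0.0838] [np.float64(98.21), np.float64(0.69), np.float64(85.67), np.float64(0.11), np.float64(101.18), np.float64(1.1)]
[ 0.5573 -0.0838] [np.float64(97.42), np.float64(1.48), np.float64(85.54), np.float64(0.97), np.float64(100.03), np.float64(1.83)]
[ 0.5553 -0.0818] [np.float64(98.98), np.float64(1.43), np.float64(86.95), np.float64(0.63), np.float64(101.92), np.float64(1.85)]
[ 0.5545 -0.0842] [np.float64(98.38), np.float64(0.22), np.float64(85.45), np.float64(0.34), np.float64(101.51), np.float64(0.66)]
```

Both cameras put the marker 3.0° beyond the lever. I'll return to the left side of the knob and push it that last part.

```bash
python3 - <<'E'
from st import *
print(to([*world(97,.095,-.028),.297],np.radians(131.8)), world(89,.0958))
E
```

```text
(array([ 0.0004, -0.1593, -0.08  ]), np.float64(-0.007087945181888156)) [ 0.47569169 -0.13709312]
```

Emit:
{"fn": "send_rows", "kwargs": {
  "moves": [
    {"jaw":0,"offset":[0,-0.04,-0.02],"spin":0},
    {"jaw":0,"offset":[0,-0.04,-0.02],"spin":0},
    {"jaw":0,"offset":[0,-0.04,-0.02],"spin":0},
    {"jaw":0,"offset":[0,-0.039,-0.02],"spin":0},
    {"jaw":0,"offset":[0,0,0],"spin":0},
    {"jaw":0,"offset":[0.03,0,0],"spin":0},
    {"jaw":0,"offset":[0.03,0,0],"spin":0},
    {"jaw":0,"offset":[0.02,0,0],"spin":0},
    {"jaw":0,"offset":[0,0,0],"spin":0}
  ]
}}

```text
t: 17.85
tcp_pos: [0.4641, -0.1246, 0.2149]
eef_rot: [2.245, 1.566, 2.968]
wrist_force: [-0.7, 0.3, -0.2]
grip_width: 0.003
```

```bash
python3 - <<'E'
from st import *
lev(); blue('scene'); print(to([*world(89,.0958),.217],np.radians(134.5)))
E
```

```text
t 17.85 tcp [ 0.4641 -0.1246  0.2149] scale 79.3 r 0.0999 yhead 131.46 xdown [-0.005  0.001 -1.   ] F [-0.7  0.3 -0.2] grip 0.003 q7 1.02
scene knob 90 [ 0.4879 -0.1534  0.2292] scale 101.12 r 0.0969
(array([-0.0005, -0.0162, -0.0001]), np.float64(-0.053054063306556376))
```

Emit:
{"fn": "send_rows", "kwargs": {
  "moves": [
    {"jaw":0,"offset":[-0.001,-0.004,0],"spin":-0.025},
    {"jaw":0,"offset":[-0.001,-0.004,0],"spin":-0.025},
    {"jaw":0,"offset":[0,-0.003,0],"spin":0},
    {"jaw":0,"offset":[0,-0.002,0],"spin":0},
    {"jaw":0,"offset":[0,-0.0015,0],"spin":0},
    {"jaw":0,"offset":[0,-0.0015,0],"spin":0},
    {"jaw":0,"offset":[0,0,0],"spin":0}
  ]
}}

```text
t: 18.6
tcp_pos: [0.4769, -0.1364, 0.2193]
eef_rot: [3.015, 1.571, -2.493]
wrist_force: [-0.5, 0.7, 0.7]
grip_width: 0.004
```

```bash
python3 - <<'E'
from st import *
lev(); blue('scene'); print(to([*world(89,.0958),.217],np.radians(134.5)))
E
```

```text
t 18.6 tcp [ 0.4769 -0.1364  0.2193] scale 89.05 r 0.0944 yhead 134.39 xdown [-0. -0. -1.] F [-0.5  0.7  0.7] grip 0.004 q7 1.09
scene knob 92 [ 0.4916 -0.1575  0.2296] scale 104.37 r 0.0975
(array([ 0.0023,  0.0004, -0.0014]), np.float64(-0.001833988286108923))
```

Emit:
{"fn": "send_rows", "kwargs": {
  "moves": [
    {"jaw":0,"offset":[0,0.006,0],"spin":0},
    {"jaw":0,"offset":[0,0.006,0],"spin":0},
    {"jaw":0,"offset":[-0.04,0,0],"spin":0},
    {"jaw":0,"offset":[-0.04,0,0],"spin":0},
    {"jaw":0,"offset":[0,0.04,0.02],"spin":0},
    {"jaw":0,"offset":[0,0.04,0.02],"spin":0},
    {"jaw":0,"offset":[0,0.04,0.02],"spin":0},
    {"jaw":0,"offset":[0,0.04,0.02],"spin":0},
    {"jaw":0,"offset":[0,0,0],"spin":0}
  ]
}}

```text
t: 19.55
tcp_pos: [0.4115, 0.0484, 0.2995]
eef_rot: [0.872, 1.568, 1.656]
wrist_force: [1.3, -0.1, -0.3]
grip_width: 0.003
```

```bash
python3 - <<'E'
from st import *
lev()
for n in('top','scene'):
    c=blue(n); f=c['frame']; g=f.astype(int); bx=(195,245,325,360) if n=='top' else (190,235,215,250)
    k=(g[...,2]>g[...,0]+45)&(g[...,2]>g[...,1]+25); m=np.zeros(k.shape,bool); m[bx[0]:bx[1],bx[2]:bx[3]]=1; v,u=np.nonzero(k&m); print(n,'centroid',u.mean(),v.mean(),len(u))
    box=(190,250,310,370) if n=='top' else (185,245,215,275)
    save(n+'7.png',cv2.resize(f[box[0]:box[1],box[2]:box[3]],None,fx=7,fy=7,interpolation=cv2.INTER_CUBIC)[:400,:400] if 0 else cv2.resize(f[box[0]:box[1],box[2]:box[3]],(400,400),interpolation=cv2.INTER_CUBIC))
    # angle by silhouette fit
    ang=np.linspace(0,6.28,24); best=[]
    for sc in np.arange(92,108,.1):
        q=[]
        for a_ in ang:
            w=world(sc,.095+.007*np.cos(a_),.007*np.sin(a_)); q+=[[*w,.21],[*w,.24]]
        pr=cv2.projectPoints(np.array(q),cv2.Rodrigues(c['R'])[0],c['t'],c['K'],c['D'])[0].astype(np.float32)
        M=cv2.moments(cv2.convexHull(pr)); best.append((np.hypot(M['m10']/M['m00']-u.mean(),M['m01']/M['m00']-v.mean()),sc))
    print(n,'knob angle',min(best))
cv2.imwrite('pics/both7.png',np.hstack([cv2.imread(f'pics/{n}7.png') for n in('top','scene')]))
E
```

```text
t 19.55 tcp [0.4115 0.0484 0.2995] scale 12.6 r 0.1953 yhead 134.92 xdown [-0.     0.002 -1.   ] F [ 1.3 -0.1 -0.3] grip 0.003 q7 0.63
top knob 20 [ 0.4851 -0.1489  0.24  ] scale 98.03 r 0.0957
top centroid 348.25925925925924 223.74074074074073 27
top knob angle (np.float64(0.04219047232998048), np.float64(100.29999999999953))
scene knob 91 [ 0.4918 -0.1574  0.2291] scale 104.42 r 0.0973
scene centroid 227.9626168224299 211.54205607476635 107
scene knob angle (np.float64(0.6435076770832993), np.float64(100.7999999999995))
```

View pics/both7.png

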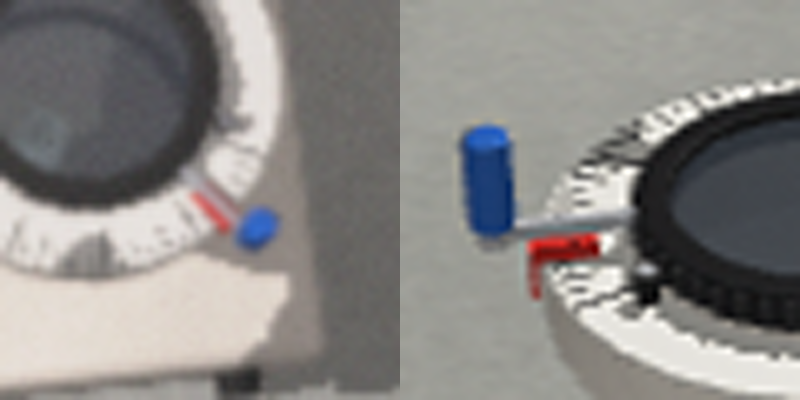

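```bash
python3 -c "
from rig import *
print(sense()['joint_vel'].round(3)); print(job_done())"
```

```text
[ 0.035  0.014  0.038 -0.011  0.005  0.001  0.011]
the job is handed in; nothing more can be done
None
```

I pushed the lever back to the zero stop, then up the scale in two pushes to the red marker, and took the hand away. I handed the job in at about 20 s, and no verdict was reported.

- **Zero stop:** the fingertip stopped moving while the wrist force rose to about 7 N, well under the 30 N limit. The scene camera then put the knob within about 0.2° of zero.
- **Over the marker:** the last check gave these angles:

| Camera | Lever | Marker |
|---|---|---|
| Top | 100.3° | 100.4–100.6° |
| Scene | 100.8° | 101.2–101.5° |

The cameras disagree by about 0.5–1° in absolute angle. Both put the pointer within about 0.7° of the marker's middle, which is about 1 mm against the 4 mm allowed.

- **Rest of the scene:** the hand stayed clear of the marker, vial, bottle and rack. I did not re-measure their positions at the end. The arm was still settling slightly at hand-in (up to 0.04 rad/s), well clear of everything.

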